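# Lock a relief valve onto a mini keg and prove it by a measured tug

## Task

Take the grey relief valve with the red trim and push it straight down over the keg's gas post, the one with the red ring, until its catch snaps under the post's lip and it sits fully home; press firmly but never with more than about 45 N. Then prove that it has locked: pull it straight up with slowly rising force until the pull is about 16 N (never over 22 N), hold that for half a second, ease off and let go, so that the valve is left locked and upright on the gas post. Do not lift, tip or shove the keg, and leave the black coupling and the other things on the worktop alone.

Things in the scene. Friction and masses are not known exactly. Their poses are not given: they have to be found in the camera images.
- valve: Grey ball-lock relief valve with red trim, loose, about 0.17 kg, standing on its open end on a pale ribbed mat (5 mm thick). Origin: centre of the underside of its skirt; z up its axis; x along its side arm. Skirt 33 mm across, 30 mm high, with a 22 mm bore 27 mm deep, open below; inside, 6 mm up, four sprung steel balls snap under the lip of a post. Total height 66 mm.
- valve_grip (a point): Point on the valve's axis 49 mm above its origin, where to put the TCP: the middle of the dark grey rubber-coated grip block, 26 mm wide between its two flat sides (valve y) and 22 mm the other way, from 33 to 64 mm up (tips just above the skirt). The side arm, 19 mm thick, sticks out along the valve's x at 46 mm up, to 50 mm from the axis, so the fingers close along y; grip firmly.
- black_coupling: Black beer coupling of nearly the same shape (33 mm across, 64 mm high, side arm of 38 mm at 46 mm up along its x); loose, not wanted here, to be left alone. Origin: centre of the underside; z up. It may stand where the valve stood in another start.
- keg: Stainless mini keg, 150 mm across, full, about 3.6 kg, standing loose. Origin: centre of the underside; z up. Its black screw cap (88 mm across, top 162 mm up) carries two upright steel posts 42 mm apart, on the keg's x axis: gas at +x, beer at -x.
- gas_post (a point): Centre of the seat of the gas post, the top of a flat steel nut 31 mm across on a red ring 39 mm across, 171 mm above the worktop; z up along the post. A 13 mm shank carries a screwed-in head: a lip 20 mm across and 2.5 mm thick, its underside nominally 14.5 mm up, then a cone narrowing to 13 mm at the top, nominally 22 mm up. The valve is home when its origin lies on this point.
- gas_lip (a point): Nominal centre of the underside of the gas post's lip, 14.5 mm above the seat; the head really sits up to 3.5 mm higher or lower from keg to keg. Pushing the balls over it takes 3 to 10 N. Locked, the valve has 2 to 9 mm of free play upward before the balls meet the lip and it stops hard (let go, it sinks back); not locked, it comes off with a few newtons. Over 30 N tears off even a locked valve.
- beer_post (a point): The same point on the beer post, which has a black ring instead of the red one and otherwise looks the same; to be left empty.
- tumbler_a: Clear glass tumbler, 77 mm across, 89 mm high, standing at the left; bystander. Origin: centre of its underside.
- tap_spanner: Flat steel tap spanner, 158 x 48 x 5 mm, lying at the right; bystander. Origin: centre of its underside.
- shot_a: Clear shot glass, 48 mm across, 61 mm high, at the back; bystander. Origin: centre of its underside.
- bitters_a: Brown dropper bottle, 34 mm across, 102 mm high, at the back right; bystander. Origin: centre of its underside.
- stopper_1: Black bottle stopper standing on its pale knob, 28 mm across, 47 mm high, at the back right; bystander. Origin: centre of its underside.
There are look-alikes about, which are no part of the job. What is shaped like the valve but purple is not meant.

How it is judged:
On the way, in this order (a step that is already met when the one before it is completed fails the run):
1. the valve is pressed home: its skirt within 1.2 mm of the gas post's seat, in line with the post (z of valve in the frame of gas_post below 0.0012 m and horizontal distance between valve and gas_post below 0.003 m and angle between the z axis of valve and the z axis of gas_post, either way round below 0.07 rad), for 0.1 s.
2. with the fingers on it the valve is pulled up against its catch, with 13 N or more between valve and keg, for 0.3 s (z of valve in the frame of gas_post between 0.0012 and 0.0105 m and contact force between valve and keg above 13 N and contact force between the fingers and valve above 0.5 N and horizontal distance between valve and gas_post below 0.003 m and angle between the z axis of valve and the z axis of gas_post, either way round below 0.07 rad), for 0.3 s.
At the end, for the whole second after the job is handed in: The valve is locked on the gas post (its origin 0 to 4 mm above the seat, within 3 mm of the post's axis, in line with it to 0.07 rad), released and at rest; the keg stands upright on the worktop and the black coupling is where it was (20 mm) (z of valve in the frame of gas_post between -0.0015 and 0.004 m and horizontal distance between valve and gas_post below 0.003 m and angle between the z axis of valve and the z axis of gas_post, either way round below 0.07 rad and angle between keg's own z axis and vertical below 0.03 rad and height (world z) of keg below 0.004 m and linear speed of valve below 0.01 m/s and distance of black_coupling from where it was at the start of the episode below 0.02 m); the robot touches nothing.
It fails at once if the locked valve is pulled with more than 25 N (z of valve in the frame of gas_post between 0.0012 and 0.0105 m and contact force between valve and keg above 25 N and horizontal distance between valve and gas_post below 0.003 m and angle between the z axis of valve and the z axis of gas_post, either way round below 0.07 rad).
It fails at once if the valve is pressed on the keg with more than 50 N (contact force between valve and keg above 50 N).
It fails at once if the keg is tipped, lifted or shoved by more than 40 mm (angle between keg's own z axis and vertical above 0.06 rad or height (world z) of keg above 0.008 m or distance of keg from where it was at the start of the episode above 0.04 m).
It fails at once if the black coupling is moved by more than 20 mm or a bystander by more than 30 mm (distance of black_coupling from where it was at the start of the episode above 0.02 m or distance of any of tumbler_a, tap_spanner, shot_a, bitters_a, stopper_1 from where it was at the start of the episode above 0.03 m).
It also fails if it takes over 72 s, if anything falls off the work surface, if the arm or the gripper's body presses on something with over 40 N, if the wrist force passes 120 N, or if a joint passes its speed limit or range.

## Robot

A 6-joint arm with a two-finger parallel gripper is mounted at the origin on a cart in front of the work surface, level with it; the furniture and walls round the work are solid. World frame = base frame: x ahead of the robot, y to its left, z up, the work surface at z = 0. Lengths are in m, angles in rad, forces in N, time in s.
With the tool pointing down it reaches from about 0.35 to 0.8 m from the base axis. Payload 7.3 kg.
Tool frame: the origin (TCP) lies between the finger pads, 19 mm behind the fingertips; this is the grasp point; z points along the fingers, y is the line along which they close (so a half turn about z gives the same grasp; the last joint's range is limited). The gripper opens to 85 mm and grips with 20 to 120 N. Pads are 22 mm wide; open, the fingers measure 114 mm over their backs; the gripper's body (76 mm by 85 mm) begins 54 mm behind the grasp point. The pads swing forward as they close: fully open they stand 13 mm farther back than shut.
Start: joints at [1.119, 0.342, 1.524, -0, 1.275, -0.146], TCP at [0.158, 0.501, 0.25] pointing down, gripper open.
Joint ranges: [-2.53, 2.53], [-0.77, 2.02], [0.04, 2.7], [-1, 4.14], [0.28, 2.66], [-3.11, 3.11]. Speed limits (rad/s): [2.57, 2.57, 3.14, 3.14, 3.14, 3.14].

## Interface

Orientations are given as a 3x3 rotation matrix whose columns are the frame's x, y, z axes.
In Python, from plant import arm gives the robot as it stands.
- The arm moves only by the tool move_arm, never from a script. Its argument "increments" is a list of rows, each a list of 3 entries, a list of its own where there are three numbers: the shift along the world's x, y, z in m, then the turn, a rotation vector about the world's x, y, z in degrees, then the finger opening in m, from 0 to 0.0854. A call has 1 to 5 rows; each row shifts and turns the commanded pose from where the row before left it; what a row does not reach is not made up. A row lasts 1/10 s, in which the tool goes at most 50 mm and 8.59 degrees, less where a joint would pass 70% of its speed; a pose out of reach is approached as far as the arm can. A call is refused whole if a number of a shift passes 0.05 or a number of a turn 8.59, either way. A call with a gripper value outside its range is refused whole. The fingers move at their own pace and stop on an object; "newtons" is the grip in N (left out, the last holds). Time passes only in rows, so rows that do not move let the fingers close. It gives the time, the measured TCP pose, the force, the opening and the grip force at its end, in the units of the state.
- arm.sense(): the state, without advancing time (a new reading comes with each control period).
- arm.read_camera(name): name is "scene" or "top" or "wrist"; returns (picture, depth): 420x560x3 uint8, red, green, blue; 420x560 float32, m along the optical axis (not along the pixel's ray), 0 where there is no reading.
- arm.camera_params(name): a dict with "fx", "fy", "cx", "cy" (pixels), "cam_to_world" (4x4, takes a point from camera to world coordinates). Camera axes: x right, y down, z forward; pixel columns grow to the right and rows downward; lengths in m; the calibration is good to about 2 mm. A picture is of the moment at which its call begins: read the wrist's pose just before it. camera_params takes no time and is no camera call; for the wrist camera it gives the pose at the moment of the call.
- arm.sign_off(): hands the job in; it is judged then, once.
Trained networks look in the newest picture that a camera, given by its name, has taken for a name from the list of things; names that differ only in an ending like _2 or _b are one class to them, and where a whole thing is asked for, a point or a joint stands for the part that bears it (a point fixed in the world has none). Each returns a list of dicts, best first, with "confidence" (0 to 1); they miss things now and then, are a little off and sometimes report something else, mostly with a low value. They report only what shows in the picture. A call takes as long as a camera call. They do not tell look-alikes from the thing itself.
- arm.spot_in(camera, thing): "at" ([x, y, z] in m, in world coordinates, good to about 4 mm: the middle of the surface that is visible of it).
- arm.spot_point(camera, thing): "at" ([x, y, z] in m, in world coordinates, good to about 4 mm: a listed point, or the origin of a listed thing).
The state is a dict: "t": time; "joint_pos": joint angles; "dq": joint speeds; "tau": joint torques, N m; "tcp_pos": TCP position; "tcp_rot": TCP orientation; "wrist_force": force on the tool from outside, world axes, zero at the start; "moment": the same for the moment, N m; "opening": finger opening in m; "finger_force": force on a finger pad.
Only numpy, scipy, OpenCV 4.12 (cv2) and the standard library are available. Lean on these libraries where they do the work, as an engineer would, in place of code of your own. Each camera call takes 0.05 s, during which the arm holds its last target. There are 200 camera calls.

## Working session

There is one attempt and no reset: what is moved stays moved. The work goes in short steps, Python scripts to look and compute and a tool call to move; the robot and the scene stay as the last step left them, time stands still between calls to the robot, and variables do not carry over. Pictures are saved under pics/ and viewed, at most 10 in all, crops included, and the job is handed in when it is done.

Besides the shell and the picture viewer there is one more tool, called after "Call:" as name([rows], argument=value, ...), one row to a line, values as JSON. move_arm: Moves the arm, as the interface text tells. Its arguments: {"type":"object","properties":{"increments":{"type":"array"},"newtons":{"type":"number"}},"required":["increments"]}

```bash
mkdir -p pics
cat > h.py <<'E'
import numpy as np, cv2
from plant import arm
def save(im,n): cv2.imwrite('pics/'+n,cv2.cvtColor(im,cv2.COLOR_RGB2BGR))
def world(cam,d,P=None):
    P=P or arm.camera_params(cam); T=np.array(P['cam_to_world'])
    v,u=np.mgrid[:d.shape[0],:d.shape[1]]
    p=np.stack([(u-P['cx'])*d/P['fx'],(v-P['cy'])*d/P['fy'],d],-1)
    return p@T[:3,:3].T+T[:3,3]
def pix(cam,p,P=None):
    P=P or arm.camera_params(cam); T=np.array(P['cam_to_world'])
    q=T[:3,:3].T@(np.array(p)-T[:3,3]); return np.round([P['cx']+P['fx']*q[0]/q[2],P['cy']+P['fy']*q[1]/q[2]],0)
E
python3 - <<'E'
from h import *
s=arm.sense(); print(s['t'],s['tcp_pos'],s['wrist_force'])
for c in ['scene','top']:
    im,d=arm.read_camera(c); save(im,c+'1.png'); np.savez(c+'1.npz',im=im,d=d)
    print(c,np.round(arm.camera_params(c)['cam_to_world'],2).tolist())
    for th in ['valve','valve_grip','black_coupling','keg','gas_post','beer_post']:
        for r in arm.spot_point(c,th)[:4]: print(c,th,np.round(r['at'],3),round(r['confidence'],2),pix(c,r['at']))
print(arm.sense()['t'])
E
```

```text
0.0 [0.15785568 0.50032655 0.24933804] [-0.49750224 -0.55312316  0.34389394]
scene [[0.83, -0.29, 0.48, -0.08], [-0.56, -0.41, 0.72, -1.05], [-0.01, -0.87, -0.5, 0.79], [0.0, 0.0, 0.0, 1.0]]
scene valve [ 0.51 -0.65  0.  ] 0.59 [393. 349.]
scene valve [ 0.49  -0.213  0.008] 0.58 [287. 263.]
scene valve_grip [ 0.513 -0.65   0.046] 0.81 [396. 335.]
scene valve_grip [ 0.487 -0.218  0.054] 0.57 [287. 252.]
scene black_coupling [ 0.449 -0.06   0.004] 0.71 [253. 246.]
scene keg [0.454 0.209 0.002] 0.95 [221. 215.]
scene gas_post [0.472 0.216 0.176] 0.79 [220. 174.]
scene beer_post [0.433 0.203 0.171] 0.7 [212. 179.]
top [[-0.0, -1.0, 0.07, 0.48], [-1.0, 0.0, 0.01, -0.12], [-0.01, -0.07, -1.0, 1.52], [0.0, 0.0, 0.0, 1.0]]
top valve [ 0.514 -0.65  -0.003] 0.68 [417. 229.]
top valve [ 0.491 -0.217  0.006] 0.49 [308. 235.]
top valve_grip [ 0.515 -0.652  0.051] 0.59 [422. 229.]
top valve_grip [ 0.493 -0.216  0.058] 0.54 [309. 235.]
top black_coupling [ 0.453 -0.062  0.007] 0.58 [269. 245.]
top keg [ 0.454  0.211 -0.001] 0.88 [202. 244.]
top keg [ 0.679 -0.132 -0.005] 0.63 [287. 189.]
top gas_post [0.472 0.219 0.174] 0.65 [189. 240.]
top gas_post [0.433 0.201 0.173] 0.41 [193. 251.]
top beer_post [0.43  0.203 0.169] 0.74 [193. 252.]
0.7
```

View pics/scene1.png

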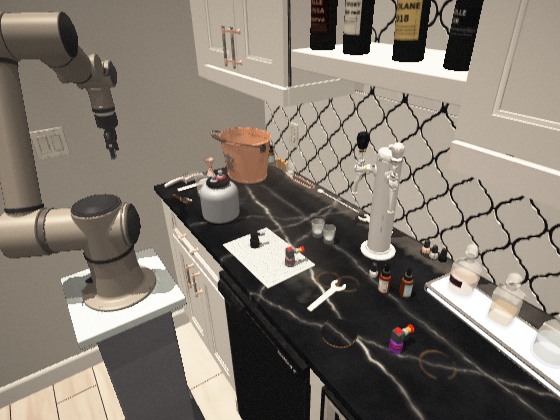

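View pics/top1.png

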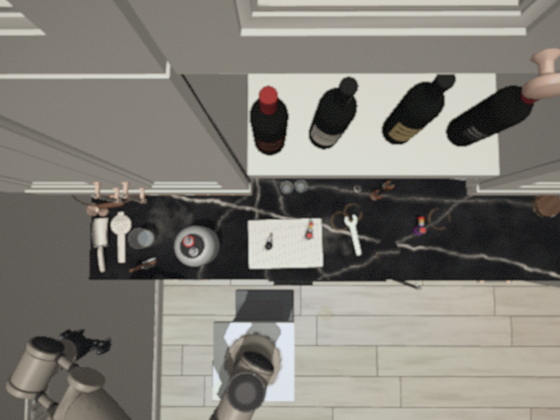

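Run:
```python
from h import *
S=np.load('scene1.npz');T=np.load('top1.npz')
def crop(im,u,v,w): return cv2.resize(im[v-w:v+w,u-w:u+w],(380,380),interpolation=cv2.INTER_CUBIC)
save(np.hstack([crop(S['im'],288,252,30),crop(T['im'],308,232,24)]),'c1.png')
for n,D in(('scene',S),('top',T)):
    W=world(n,D['d']); 
    m=(abs(W[...,0]-.49)<.09)&(abs(W[...,1]+.215)<.09)&(W[...,2]>.03)&(W[...,2]<.1)
    q=W[m]; im=D['im'][m]; print(n,m.sum(),q.mean(0).round(3),q.max(0).round(3),q.min(0).round(3))
    C=np.cov(q[:,:2].T); w,v=np.linalg.eigh(C); print('axis deg',np.degrees(np.arctan2(v[1,1],v[0,1])),w)
    red=(im[:,0].astype(int)>im[:,1]+70); print('red',q[red].mean(0).round(3))
    m=(abs(W[...,0]-.455)<.09)&(abs(W[...,1]-.21)<.09)&(W[...,2]>.183)&(W[...,2]<.22)
    print('posts',W[m].round(3).tolist()[:40])
```

```text
scene 164 [ 0.501 -0.226  0.053] [ 0.542 -0.209  0.072] [ 0.478 -0.235  0.031]
axis deg 174.5640939787864 [3.95589279e-05 3.42832993e-04]
red [ 0.517 -0.225  0.062]
posts [[0.473, 0.223, 0.194], [0.477, 0.223, 0.193], [0.468, 0.222, 0.192], [0.47, 0.217, 0.193], [0.475, 0.218, 0.191], [0.476, 0.212, 0.193], [0.467, 0.22, 0.189], [0.47, 0.217, 0.189], [0.471, 0.21, 0.191], [0.478, 0.216, 0.187], [0.48, 0.213, 0.188], [0.465, 0.217, 0.186], [0.466, 0.209, 0.189], [0.472, 0.214, 0.185], [0.476, 0.212, 0.185], [0.439, 0.204, 0.193], [0.44, 0.198, 0.195], [0.465, 0.209, 0.184], [0.433, 0.199, 0.193], [0.435, 0.196, 0.193], [0.439, 0.196, 0.192], [0.443, 0.195, 0.191], [0.429, 0.202, 0.189], [0.43, 0.195, 0.191], [0.434, 0.195, 0.19], [0.439, 0.196, 0.188], [0.442, 0.194, 0.188], [0.428, 0.201, 0.185], [0.427, 0.189, 0.19], [0.432, 0.191, 0.188], [0.437, 0.193, 0.185], [0.441, 0.193, 0.184]]
top 90 [ 0.503 -0.215  0.06 ] [ 0.538 -0.201  0.077] [ 0.476 -0.227  0.033]
axis deg 171.59395514789978 [4.44843201e-05 3.44285934e-04]
red [ 0.5   -0.217  0.069]
posts [[0.48, 0.227, 0.192], [0.48, 0.
[... 175 characters left out ...]
, 0.228, 0.188], [0.473, 0.222, 0.195], [0.473, 0.218, 0.197], [0.473, 0.216, 0.192], [0.469, 0.229, 0.195], [0.469, 0.226, 0.195], [0.469, 0.223, 0.194], [0.469, 0.219, 0.196], [0.469, 0.217, 0.19], [0.469, 0.215, 0.184], [0.466, 0.23, 0.191], [0.466, 0.227, 0.19], [0.466, 0.222, 0.196], [0.466, 0.218, 0.197], [0.466, 0.217, 0.19], [0.462, 0.228, 0.186], [0.462, 0.222, 0.196], [0.462, 0.22, 0.192], [0.441, 0.209, 0.189], [0.442, 0.204, 0.195], [0.441, 0.202, 0.19], [0.441, 0.199, 0.187], [0.438, 0.209, 0.192], [0.438, 0.205, 0.193], [0.438, 0.201, 0.196], [0.438, 0.198, 0.194], [0.438, 0.194, 0.193], [0.434, 0.213, 0.189], [0.435, 0.208, 0.193], [0.435, 0.205, 0.192], [0.435, 0.202, 0.192]]
```

View pics/c1.png

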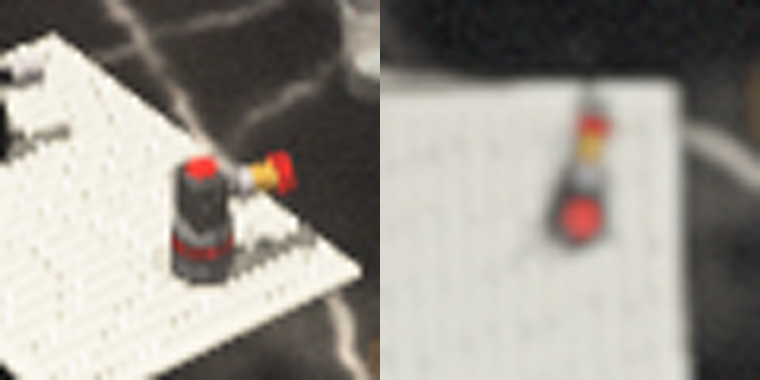

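Candidates: the grey one with red trim on the mat (scene 287,252; top 309,232), the purple one (scene 396,338) and the black coupling (scene 254,240). The crop confirms that the one on the mat has a grey body, red band and red top, so it is the valve. Its arm points along world +x, yawed about -8°.

Run:
```python
from h import *
s=arm.sense(); print(s['tcp_rot'],s['tcp_pos'],s['opening'])
T=np.array(arm.camera_params('wrist')['cam_to_world']); print(T.round(3), T[:3,3]-s['tcp_pos'])
```

```text
[[-9.53609205e-01  3.01047301e-01  8.20953974e-05]
 [ 3.01047307e-01  9.53609202e-01  8.82192679e-05]
 [-5.17287540e-05  1.08841304e-04 -9.99999993e-01]] [0.15805666 0.50064623 0.25003141] 0.08514762031366499
[[ 0.301  0.917  0.262  0.092]
 [ 0.953 -0.29  -0.083  0.521]
 [ 0.     0.275 -0.961  0.374]
 [ 0.     0.     0.     1.   ]] [-0.06607129  0.02048309  0.12350979]
```

Call:
move_arm([
  [[0.03,-0.02,0.02],[0,0,0],0.0854],
  [[0.03,-0.04,0.02],[0,0,0],0.0854],
  [[0.025,-0.043,0],[0,0,0],0.0854],
  [[0.025,-0.043,0],[0,0,0],0.0854],
  [[0.025,-0.043,0],[0,0,0],0.0854],
])

```text
t: 1.2
tcp_pos: [0.2914, 0.3129, 0.2888]
tcp_rot: [[-0.954, 0.3, 0.001], [0.3, 0.954, 0.001], [-0.001, 0.001, -1.0]]
wrist_force: [1.3, 0.7, 1.5]
opening: 0.0851
finger_force: 0.0
```

Call:
move_arm([
  [[0.015,-0.044,0],[0,0,2.5],0.0854],
  [[0.015,-0.044,0],[0,0,2.5],0.0854],
  [[0.015,-0.044,0],[0,0,2.5],0.0854],
  [[0.015,-0.044,0],[0,0,2.0],0.0854],
  [[0.015,-0.044,0],[0,0,0],0.0854],
])

```text
t: 1.7
tcp_pos: [0.3661, 0.0927, 0.2889]
tcp_rot: [[-0.99, 0.138, 0.001], [0.138, 0.99, 0.0], [-0.001, 0.0, -1.0]]
wrist_force: [0.5, -0.1, 0.2]
opening: 0.0855
finger_force: 0.0
```

Call:
move_arm([
  [[0.015,-0.044,0],[0,0,0],0.0854],
  [[0.015,-0.044,0],[0,0,0],0.0854],
  [[0.015,-0.044,0],[0,0,0],0.0854],
  [[0.015,-0.044,0],[0,0,0],0.0854],
  [[0.015,-0.044,0],[0,0,0],0.0854],
])

```text
t: 2.2
tcp_pos: [0.4411, -0.1275, 0.2888]
tcp_rot: [[-0.99, 0.14, 0.001], [0.14, 0.99, -0.0], [-0.001, 0.0, -1.0]]
wrist_force: [0.6, 0.7, 0.2]
opening: 0.0854
finger_force: 0.0
```

Call:
move_arm([
  [[0.015,-0.044,-0.01],[0,0,0],0.0854],
  [[0.015,-0.03,-0.01],[0,0,0],0.0854],
  [[0,0,0],[0,0,0],0.0854],
  [[0,0,0],[0,0,0],0.0854],
])

```text
t: 2.6
tcp_pos: [0.4706, -0.1997, 0.268]
tcp_rot: [[-0.99, 0.141, -0.001], [0.141, 0.99, 0.001], [0.001, 0.001, -1.0]]
wrist_force: [0.5, -0.1, 0.3]
opening: 0.0853
finger_force: 0.0
```

```bash
cat > wl.py <<'E'
from h import *
import sys
def valve(n):
    P=arm.camera_params('wrist'); s=arm.sense(); im,d=arm.read_camera('wrist'); save(im,n+'.png'); np.savez(n+'.npz',im=im,d=d)
    print(s['t'],s['tcp_pos'].round(4) if hasattr(s['tcp_pos'],'round') else s['tcp_pos'])
    for th in sys.argv[2:]:
        for r in arm.spot_point('wrist',th)[:3]: print(th,np.round(r['at'],4),round(r['confidence'],2),pix('wrist',r['at'],P))
    return im,d,world('wrist',d,P),P
E
cat > v.py <<'E'
from wl import *
im,d,W,P=valve(sys.argv[1])
I=im.astype(int); sat=I.max(-1)-I.min(-1); red=(I[...,0]-np.maximum(I[...,1],I[...,2])>60)&(W[...,2]>.06)&(W[...,2]<.085)
print('z range high', np.percentile(W[...,2][(W[...,2]>.03)&(W[...,2]<.1)],[1,50,90,99]).round(4))
for lo,hi in((.064,.08),(.04,.062)):
    m=(W[...,2]>lo)&(W[...,2]<hi)&(abs(W[...,0]-.5)<.07)&(abs(W[...,1]+.216)<.06)
    q=W[m]; print(lo,m.sum(),q.mean(0).round(4),np.percentile(q,1,0).round(4),np.percentile(q,99,0).round(4))
    C=np.cov(q[:,:2].T); w,v=np.linalg.eigh(C); print('axis',np.degrees(np.arctan2(v[1,1],v[0,1])).round(1),w)
q=W[red]; print('red',red.sum(),q.mean(0).round(4),np.percentile(q,2,0).round(4),np.percentile(q,98,0).round(4))
E
python3 v.py w1 valve valve_grip
```

```text
2.6 [ 0.4706 -0.1997  0.268 ]
valve [ 0.4871 -0.217   0.0053] 0.59 [263. 189.]
valve_grip [ 0.4909 -0.2164  0.0545] 0.66 [263. 204.]
z range high [0.0307 0.0555 0.0689 0.0713]
0.064 590 [ 0.4905 -0.2171  0.0686] [ 0.4803 -0.2299  0.0643] [ 0.5024 -0.2045  0.0719]
axis 82.2 [3.75563246e-05 5.20093844e-05]
0.04 677 [ 0.5161 -0.2206  0.0557] [ 0.4798 -0.2328  0.0431] [ 0.5406 -0.2043  0.0612]
axis 171.2 [2.87855106e-05 3.77871470e-04]
red 274 [ 0.4966 -0.2179  0.0693] [ 0.4844 -0.2267  0.0602] [ 0.5392 -0.2098  0.0719]
```

View pics/w1.png

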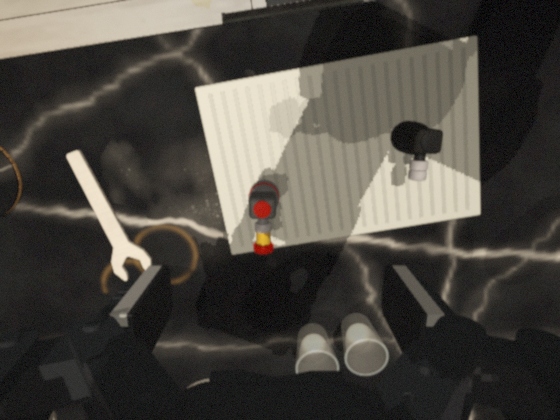

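The wrist view shows the grey valve at (263,207), the black coupling at (415,140) and the spanner at (105,215). The valve measures (0.491, -0.217), yaw -8.5°, with its top at 0.071 as it should be. I'm descending.

Call:
move_arm([
  [[0.01,-0.009,-0.035],[0,0,-0.3],0.0854],
  [[0.01,-0.008,-0.04],[0,0,0],0.0854],
  [[0,0,-0.04],[0,0,0],0.0854],
  [[0,0,-0.03],[0,0,0],0.0854],
  [[0,0,0],[0,0,0],0.0854],
])

```text
t: 3.25
tcp_pos: [0.4888, -0.2142, 0.1206]
tcp_rot: [[-0.99, 0.143, -0.006], [0.143, 0.99, 0.004], [0.007, 0.003, -1.0]]
wrist_force: [0.1, -0.2, 0.4]
opening: 0.0854
finger_force: 0.0
```

```bash
python3 v.py w2 valve_grip
```

```text
3.25 [ 0.4888 -0.2142  0.1206]
valve_grip [ 0.4892 -0.2185  0.0529] 0.71 [270. 235.]
valve_grip [ 0.4457 -0.0553  0.001 ] 0.25 [504. 113.]
z range high [0.0311 0.0567 0.0688 0.0712]
0.064 1774 [ 0.4901 -0.2171  0.0687] [ 0.4804 -0.2299  0.0644] [ 0.5019 -0.2045  0.0717]
axis 81.4 [3.53510586e-05 5.11624920e-05]
0.04 2026 [ 0.5144 -0.2205  0.0554] [ 0.4798 -0.2331  0.042 ] [ 0.5406 -0.2046  0.0613]
axis 171.8 [3.10254149e-05 4.23556628e-04]
red 813 [ 0.4962 -0.2182  0.0694] [ 0.4848 -0.2262  0.0602] [ 0.5381 -0.2102  0.0717]
```

Call:
move_arm([
  [[0,0,-0.03],[0,0,0],0.0854],
  [[0,0,-0.02],[0,0,0],0.0854],
  [[0,0,-0.012],[0,0,0],0.0854],
  [[0,0,0],[0,0,0],0.0854],
  [[0,0,0],[0,0,0],0.0854],
])

```text
t: 3.85
tcp_pos: [0.4918, -0.2169, 0.0631]
tcp_rot: [[-0.99, 0.144, 0.002], [0.144, 0.99, -0.001], [-0.002, -0.001, -1.0]]
wrist_force: [-0.4, 0.3, -0.1]
opening: 0.0848
finger_force: 0.0
```

Call:
move_arm([
  [[0,0,-0.006],[0,0,0],0.0854],
  [[0,0,0],[0,0,0],0.04],
  [[0,0,0],[0,0,0],0.02],
  [[0,0,0],[0,0,0],0.02],
  [[0,0,0],[0,0,0],0.02],
], newtons=80)

```text
t: 4.35
tcp_pos: [0.491, -0.2165, 0.0557]
tcp_rot: [[-0.989, 0.145, 0.0], [0.145, 0.989, -0.0], [-0.0, 0.0, -1.0]]
wrist_force: [-0.3, -0.0, 0.7]
opening: 0.0283
finger_force: 0.0
```

Call:
move_arm([
  [[0,0,0],[0,0,0],0.015],
  [[0,0,0],[0,0,0],0.015],
  [[0,0,0],[0,0,0],0.015],
])

```text
t: 4.65
tcp_pos: [0.4911, -0.2166, 0.056]
tcp_rot: [[-0.989, 0.145, 0.001], [0.145, 0.989, -0.0], [-0.001, -0.0, -1.0]]
wrist_force: [-0.2, 0.1, 4.9]
opening: 0.0253
finger_force: 78.8
```

Call:
move_arm([
  [[0,0,0.02],[0,0,0],0.015],
  [[0,0,0.045],[0,0,0],0.015],
  [[0,0,0.045],[0,0,0],0.015],
  [[0,0,0.045],[0,0,0],0.015],
  [[0,0,0.045],[0,0,0],0.015],
])

```text
t: 5.15
tcp_pos: [0.4903, -0.2161, 0.2567]
tcp_rot: [[-0.989, 0.145, -0.001], [0.145, 0.989, 0.001], [0.002, 0.001, -1.0]]
wrist_force: [0.5, -0.6, -3.0]
opening: 0.0251
finger_force: 78.7
```

Call:
move_arm([
  [[-0.002,0.02,0.03],[0,0,0],0.015],
  [[-0.003,0.04,0.005],[0,0,0],0.015],
  [[-0.003,0.04,0],[0,0,0],0.015],
  [[-0.003,0.04,0],[0,0,0],0.015],
  [[-0.003,0.04,0],[0,0,0],0.015],
])

```text
t: 5.65
tcp_pos: [0.4761, -0.0349, 0.29]
tcp_rot: [[-0.989, 0.145, -0.001], [0.145, 0.989, 0.001], [0.001, 0.0, -1.0]]
wrist_force: [0.6, -0.5, -2.0]
opening: 0.0251
finger_force: 79.0
```

Call:
move_arm([
  [[-0.003,0.04,0],[0,0,0],0.015],
  [[-0.003,0.04,0],[0,0,0],0.015],
  [[0,0.04,0],[0,0,0],0.015],
  [[0,0.03,0],[0,0,0],0.015],
  [[0,0.015,0],[0,0,0],0.015],
])

```text
t: 6.15
tcp_pos: [0.4701, 0.131, 0.2898]
tcp_rot: [[-0.99, 0.142, -0.002], [0.142, 0.99, 0.001], [0.002, 0.0, -1.0]]
wrist_force: [0.0, -1.3, -2.1]
opening: 0.0251
finger_force: 79.2
```

Call:
move_arm([
  [[0,0,0],[0,0,0],0.015],
  [[0,0,0],[0,0,0],0.015],
  [[0,0,0],[0,0,0],0.015],
])

```text
t: 6.45
tcp_pos: [0.4708, 0.1277, 0.2903]
tcp_rot: [[-0.989, 0.146, -0.001], [0.146, 0.989, -0.0], [0.001, -0.0, -1.0]]
wrist_force: [-0.3, -0.4, -2.5]
opening: 0.0249
finger_force: 79.2
```

```bash
cat > k.py <<'E'
from wl import *
im,d,W,P=valve(sys.argv[1])
s=arm.sense(); print('wf',np.round(s['wrist_force'],2),'op',s['opening'],s['finger_force'],'tcp',np.round(s['tcp_pos'],4))
I=im.astype(int); red=(I[...,0]-np.maximum(I[...,1],I[...,2])>50)
near=lambda x,y,r:np.hypot(W[...,0]-x,W[...,1]-y)<r
m=red&near(.471,.219,.035)&(W[...,2]>.15)&(W[...,2]<.18); 
def circ(q):
    c,*_=np.linalg.lstsq(np.c_[2*q[:,:2],np.ones(len(q))],(q[:,:2]**2).sum(1),rcond=None); return c[:2],np.sqrt(c[2]+c[:2]@c[:2])
if m.sum()>10: print('ring',m.sum(),W[m].mean(0).round(4),'fit',circ(W[m]))
for x,y in((.471,.219),(.432,.203)):
    m=near(x,y,.018)&(W[...,2]>.182)&(W[...,2]<.205); q=W[m]
    if len(q): print('head',len(q),q.mean(0).round(4),((np.percentile(q,2,0)+np.percentile(q,98,0))/2).round(4),np.percentile(q[:,2],98).round(4))
    m=near(x,y,.018)&(W[...,2]>.167)&(W[...,2]<.175); q=W[m]
    if len(q): print('nut',len(q),q.mean(0).round(4),((np.percentile(q,1,0)+np.percentile(q,99,0))/2).round(4))
t=s['tcp_pos']
m=near(t[0],t[1],.022)&(W[...,2]>t[2]+.008)&(W[...,2]<t[2]+.022)&red; q=W[m]
if len(q): print('valve red top',len(q),q.mean(0).round(4),((np.percentile(q,1,0)+np.percentile(q,99,0))/2).round(4))
E
python3 k.py k1 gas_post beer_post keg valve valve_grip
```

```text
6.45 [0.4708 0.1277 0.2903]
gas_post [0.473  0.219  0.1732] 0.73 [408. 193.]
beer_post [0.4357 0.2025 0.1708] 0.96 [379. 143.]
keg [0.4526 0.2071 0.0005] 0.97 [343. 142.]
valve [0.4719 0.1298 0.2386] 0.64 [282. 244.]
valve_grip [0.4677 0.1298 0.2875] 0.86 [282. 281.]
wf [-0.03 -1.04 -2.14] op 0.02498314893654946 79.15448784828186 tcp [0.471  0.128  0.2906]
ring 827 [0.4669 0.2166 0.1651] fit (array([0.47152736, 0.22123105]), np.float64(0.01795691830017243))
head 753 [0.4696 0.2192 0.191 ] [0.4704 0.2201 0.1899] 0.1939
nut 873 [0.4672 0.2165 0.1705] [0.4706 0.2198 0.1708]
head 821 [0.4334 0.1997 0.191 ] [0.4338 0.2003 0.1902] 0.1937
nut 841 [0.4313 0.1962 0.1704] [0.4338 0.2003 0.1698]
valve red top 1627 [0.4712 0.1272 0.3047] [0.4716 0.1271 0.3044]
```

View pics/k1.png

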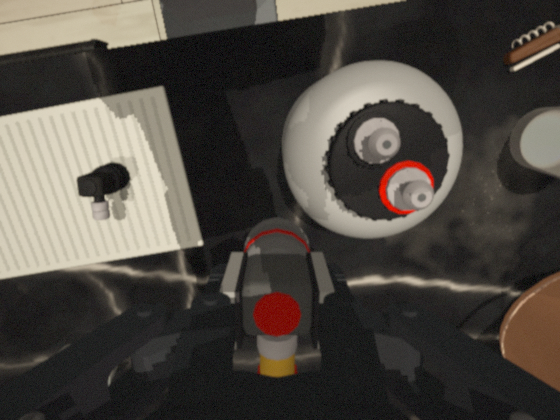

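Run:
```python
from h import *
D=np.load('k1.npz'); W=world('wrist',D['d']); I=D['im'].astype(int)
for x,y in((.4705,.220),(.4336,.2002)):
    for z in(.190,.1915,.1925):
        m=(np.hypot(W[...,0]-x,W[...,1]-y)<.014)&(W[...,2]>z)&(W[...,2]<.2); q=W[m]; print(z,len(q),q.mean(0).round(4),np.median(q,0).round(4))
```

```text
0.19 540 [0.4703 0.2203 0.1925] [0.4702 0.2202 0.1927]
0.1915 420 [0.4708 0.2206 0.193 ] [0.4708 0.2206 0.193 ]
0.1925 307 [0.471  0.2208 0.1933] [0.471  0.2208 0.1933]
0.19 588 [0.4339 0.2006 0.1924] [0.4338 0.2006 0.1926]
0.1915 461 [0.434  0.2008 0.1929] [0.4338 0.2008 0.1929]
0.1925 315 [0.4342 0.201  0.1932] [0.4341 0.2009 0.1931]
```

The view shows the red-ringed gas post at (421,197), the beer post at (383,145) and the valve held square at (278,310). I'm moving over the gas post.

Call:
move_arm([
  [[0,0.04,0],[0,0,0],0.015],
  [[0,0.04,0],[0,0,0],0.015],
  [[0,0.0135,0],[0,0,0],0.015],
  [[0,0,-0.01],[0,0,0],0.015],
  [[0,0,-0.01],[0,0,0],0.015],
])

```text
t: 7.25
tcp_pos: [0.4708, 0.2215, 0.2697]
tcp_rot: [[-0.99, 0.144, -0.0], [0.144, 0.99, -0.001], [-0.0, -0.001, -1.0]]
wrist_force: [-0.5, 0.1, -1.6]
opening: 0.0248
finger_force: 79.5
```

Call:
move_arm([
  [[0,0,-0.01],[0,0,0],0.015],
  [[0,0,-0.008],[0,0,0],0.015],
  [[0,0,0],[0,0,0],0.015],
  [[0,0,0],[0,0,0],0.015],
])

```text
t: 7.65
tcp_pos: [0.471, 0.2216, 0.2525]
tcp_rot: [[-0.989, 0.145, -0.0], [0.145, 0.989, -0.0], [0.0, -0.0, -1.0]]
wrist_force: [0.0, -0.4, -1.2]
opening: 0.025
finger_force: 79.5
```

```bash
python3 k.py k2 gas_post valve
python3 - <<'E'
from h import *
for c in ['scene','top']:
    im,d=arm.read_camera(c); np.savez(c+'2.npz',im=im,d=d)
    for th in ['keg','gas_post','valve']:
        for r in arm.spot_point(c,th)[:2]: print(c,th,np.round(r['at'],4),round(r['confidence'],2))
im=np.load('scene2.npz')['im']; save(cv2.resize(im[130:230,165:285],(720,600),interpolation=cv2.INTER_CUBIC),'s2.png')
E
```

```text
7.65 [0.471  0.2216 0.2525]
gas_post [0.4736 0.2208 0.1753] 0.66 [277. 231.]
valve [0.4704 0.2224 0.1998] 0.98 [279. 241.]
wf [-0.85  0.25 -2.42] op 0.02497269374693595 79.54156279563904 tcp [0.4712 0.2219 0.2531]
ring 829 [0.4617 0.2227 0.1653] fit (array([0.47113125, 0.22100364]), np.float64(0.017531573797102643))
head 34 [0.4591 0.2223 0.1964] [0.4593 0.2209 0.195 ] 0.2047
nut 809 [0.463  0.222  0.1704] [0.4644 0.2211 0.1699]
head 1092 [0.4332 0.2016 0.191 ] [0.4338 0.2011 0.1903] 0.1939
nut 1044 [0.4303 0.204  0.1705] [0.4338 0.2011 0.1696]
valve red top 1631 [0.4714 0.221  0.267 ] [0.4719 0.221  0.2666]
scene keg [0.4516 0.2111 0.0043] 0.66
scene keg [0.4336 0.2013 0.1675] 0.45
scene gas_post [0.4715 0.2189 0.1731] 0.72
scene valve [ 0.5141 -0.6497  0.0038] 0.87
scene valve [0.4697 0.2263 0.2014] 0.68
top keg [ 0.4505  0.2103 -0.0031] 0.84
top keg [ 0.4971 -0.3995  0.0022] 0.28
top gas_post [0.4689 0.2184 0.1716] 0.87
top gas_post [0.472  0.2196 0.2564] 0.23
top valve [ 0.5137 -0.6481  0.002 ] 0.51
top valve [ 6.520e-01 -4.833e-01 -3.000e-04] 0.51
```

View pics/s2.png

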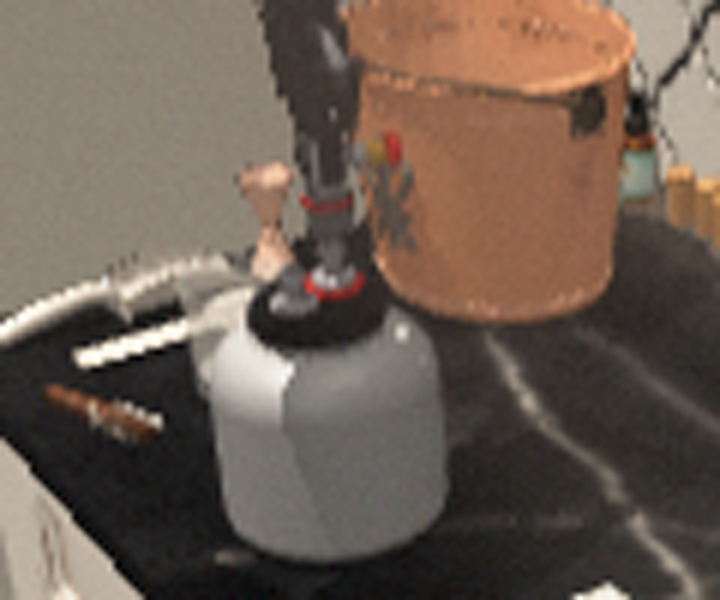

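The valve sits above the gas post's cone with red-top centre and post centre within 0.6 mm. I'm pressing down in small steps.

Call:
move_arm([
  [[-0.0003,0,-0.004],[0,0,0],0.015],
  [[0,0,-0.004],[0,0,0],0.015],
  [[0,0,-0.003],[0,0,0],0.015],
  [[0,0,-0.002],[0,0,0],0.015],
  [[0,0,0],[0,0,0],0.015],
])

```text
t: 8.7
tcp_pos: [0.4704, 0.2219, 0.2392]
tcp_rot: [[-0.989, 0.145, -0.001], [0.145, 0.989, -0.0], [0.001, -0.0, -1.0]]
wrist_force: [-0.5, -0.1, -1.3]
opening: 0.0249
finger_force: 79.8
```

Call:
move_arm([
  [[0,0,-0.003],[0,0,0],0.015],
  [[0,0,-0.003],[0,0,0],0.015],
  [[0,0,0],[0,0,0],0.015],
])

```text
t: 9.0
tcp_pos: [0.4709, 0.222, 0.2334]
tcp_rot: [[-0.989, 0.145, 0.001], [0.145, 0.989, 0.0], [-0.001, 0.0, -1.0]]
wrist_force: [1.7, -0.3, -0.3]
opening: 0.0246
finger_force: 79.6
```

Call:
move_arm([
  [[0,0,-0.002],[0,0,0],0.015],
  [[0,0,-0.001],[0,0,0],0.015],
  [[0,0,0],[0,0,0],0.015],
])

```text
t: 9.3
tcp_pos: [0.4701, 0.2219, 0.2292]
tcp_rot: [[-0.989, 0.145, -0.002], [0.145, 0.989, -0.0], [0.002, -0.001, -1.0]]
wrist_force: [2.1, 0.5, -13.5]
opening: 0.0247
finger_force: 79.1
```

Call:
move_arm([
  [[0,0,0],[0,0,0],0.015],
  [[0,0,0],[0,0,0],0.015],
])

```text
t: 9.5
tcp_pos: [0.4697, 0.2218, 0.2287]
tcp_rot: [[-0.989, 0.145, -0.004], [0.145, 0.989, -0.001], [0.004, -0.002, -1.0]]
wrist_force: [2.2, 1.2, -20.0]
opening: 0.0249
finger_force: 79.4
```

Call:
move_arm([
  [[0,0,-0.003],[0,0,0],0.015],
  [[0,0,-0.001],[0,0,0],0.015],
])

```text
t: 9.7
tcp_pos: [0.4707, 0.2221, 0.2273]
tcp_rot: [[-0.989, 0.145, 0.001], [0.145, 0.989, 0.0], [-0.001, 0.0, -1.0]]
wrist_force: [-1.4, -0.8, -1.6]
opening: 0.0251
finger_force: 81.4
```

Call:
move_arm([
  [[0,0,-0.002],[0,0,0],0.015],
  [[0,0,-0.001],[0,0,0],0.015],
  [[0,0,0],[0,0,0],0.015],
])

```text
t: 10.0
tcp_pos: [0.4707, 0.222, 0.224]
tcp_rot: [[-0.989, 0.145, 0.001], [0.145, 0.989, 0.0], [-0.001, 0.0, -1.0]]
wrist_force: [-0.7, -0.6, -2.3]
opening: 0.0249
finger_force: 81.5
```

Call:
move_arm([
  [[0,0,-0.001],[0,0,0],0.015],
  [[0,0,0],[0,0,0],0.015],
])

```text
t: 10.2
tcp_pos: [0.4706, 0.222, 0.2226]
tcp_rot: [[-0.989, 0.145, 0.0], [0.145, 0.989, 0.0], [-0.0, 0.0, -1.0]]
wrist_force: [-0.5, -0.1, -2.4]
opening: 0.0249
finger_force: 81.5
```

Call:
move_arm([
  [[0,0,-0.001],[0,0,0],0.015],
  [[0,0,0],[0,0,0],0.015],
])

```text
t: 10.4
tcp_pos: [0.4707, 0.2221, 0.222]
tcp_rot: [[-0.989, 0.145, 0.001], [0.145, 0.989, 0.0], [-0.001, 0.0, -1.0]]
wrist_force: [-2.4, -1.4, 2.6]
opening: 0.0247
finger_force: 82.2
```

Call:
move_arm([
  [[0,0,-0.001],[0,0,0],0.015],
  [[0,0,0],[0,0,0],0.015],
  [[0,0,0],[0,0,0],0.015],
])

```text
t: 10.7
tcp_pos: [0.4707, 0.222, 0.2219]
tcp_rot: [[-0.989, 0.145, 0.002], [0.145, 0.989, 0.0], [-0.001, 0.001, -1.0]]
wrist_force: [-4.2, -1.7, 8.4]
opening: 0.0248
finger_force: 83.3
```

Call:
move_arm([
  [[0,0,-0.001],[0,0,0],0.015],
  [[0,0,0],[0,0,0],0.015],
  [[0,0,0],[0,0,0],0.015],
])

```text
t: 11.0
tcp_pos: [0.4708, 0.2221, 0.2219]
tcp_rot: [[-0.989, 0.145, 0.002], [0.145, 0.989, 0.001], [-0.002, 0.001, -1.0]]
wrist_force: [-6.5, -2.8, 16.0]
opening: 0.0248
finger_force: 84.2
```

Call:
move_arm([
  [[-0.0003,0,-0.001],[0,0,0],0.015],
  [[0,0,0],[0,0,0],0.015],
  [[0,0,0],[0,0,0],0.015],
])

```text
t: 11.3
tcp_pos: [0.4707, 0.2221, 0.2219]
tcp_rot: [[-0.989, 0.145, 0.004], [0.145, 0.989, 0.001], [-0.004, 0.001, -1.0]]
wrist_force: [-7.5, -2.8, 21.6]
opening: 0.0252
finger_force: 85.0
```

```bash
python3 k.py k3 gas_post valve
```

```text
11.3 [0.4707 0.2221 0.2219]
wf [-6.75 -3.93 20.88] op 0.024819552063682034 84.98100399971008 tcp [0.4707 0.2221 0.2219]
ring 989 [0.4601 0.2221 0.1656] fit (array([0.47121542, 0.22097459]), np.float64(0.0176579535768499))
head 1469 [0.459 0.223 0.197] [0.4601 0.2224 0.1935] 0.2042
nut 162 [0.4576 0.2211 0.17  ] [0.4592 0.2212 0.171 ]
head 1520 [0.4331 0.2018 0.191 ] [0.4337 0.2013 0.19  ] 0.1936
nut 1405 [0.4298 0.2046 0.1705] [0.4338 0.2011 0.1699]
valve red top 1631 [0.4711 0.2215 0.2364] [0.4715 0.2215 0.2361]
```

Home: TCP 0.2219 means the skirt is at 0.171, with about 23 N of press. Now I'm easing off and starting the slow pull.

Call:
move_arm([
  [[0.0003,0,0.001],[0,0,0],0.015],
  [[0,0,0.002],[0,0,0],0.015],
  [[0,0,0.002],[0,0,0],0.015],
  [[0,0,0.002],[0,0,0],0.015],
  [[0,0,0],[0,0,0],0.015],
])

```text
t: 11.95
tcp_pos: [0.4707, 0.2221, 0.2255]
tcp_rot: [[-0.989, 0.145, -0.0], [0.145, 0.989, 0.0], [0.0, 0.0, -1.0]]
wrist_force: [-1.2, -0.6, -1.0]
opening: 0.025
finger_force: 81.6
```

Call:
move_arm([
  [[0,0,0.001],[0,0,0],0.015],
  [[0,0,0],[0,0,0],0.015],
  [[0,0,0],[0,0,0],0.015],
])

```text
t: 12.25
tcp_pos: [0.4706, 0.222, 0.2265]
tcp_rot: [[-0.989, 0.145, -0.0], [0.145, 0.989, 0.0], [0.0, 0.0, -1.0]]
wrist_force: [-0.7, -0.6, -1.8]
opening: 0.0248
finger_force: 81.5
```

Call:
move_arm([
  [[0,0,0.001],[0,0,0],0.015],
  [[0,0,0],[0,0,0],0.015],
  [[0,0,0],[0,0,0],0.015],
])

```text
t: 12.55
tcp_pos: [0.4706, 0.2221, 0.2276]
tcp_rot: [[-0.989, 0.145, 0.0], [0.145, 0.989, 0.0], [-0.0, 0.0, -1.0]]
wrist_force: [-1.1, -0.5, -2.1]
opening: 0.0248
finger_force: 81.5
```

Call:
move_arm([
  [[0,0,0.0005],[0,0,0],0.015],
  [[0,0,0.0005],[0,0,0],0.015],
  [[0,0,0],[0,0,0],0.015],
])

```text
t: 12.85
tcp_pos: [0.4705, 0.222, 0.228]
tcp_rot: [[-0.989, 0.145, -0.001], [0.145, 0.989, -0.0], [0.001, -0.0, -1.0]]
wrist_force: [0.3, -0.5, -6.1]
opening: 0.0248
finger_force: 80.7
```

Call:
move_arm([
  [[0,0,0.0005],[0,0,0],0.015],
  [[0,0,0],[0,0,0],0.015],
  [[0,0,0],[0,0,0],0.015],
])

```text
t: 13.15
tcp_pos: [0.4704, 0.222, 0.2283]
tcp_rot: [[-0.989, 0.145, -0.001], [0.145, 0.989, -0.0], [0.001, -0.0, -1.0]]
wrist_force: [1.5, 0.6, -14.0]
opening: 0.0249
finger_force: 79.8
```

Call:
move_arm([
  [[0,0,0.0004],[0,0,0],0.015],
  [[0,0,0],[0,0,0],0.015],
  [[0,0,0],[0,0,0],0.015],
])

```text
t: 13.45
tcp_pos: [0.4702, 0.2219, 0.2286]
tcp_rot: [[-0.989, 0.145, -0.002], [0.145, 0.989, -0.0], [0.002, -0.001, -1.0]]
wrist_force: [2.3, 1.4, -22.2]
opening: 0.025
finger_force: 79.5
```

Call:
move_arm([
  [[0,0,-0.0002],[0,0,0],0.015],
  [[0,0,0],[0,0,0],0.015],
])

```text
t: 13.65
tcp_pos: [0.4702, 0.2219, 0.2286]
tcp_rot: [[-0.989, 0.145, -0.001], [0.145, 0.989, -0.0], [0.001, -0.001, -1.0]]
wrist_force: [2.3, 0.6, -23.4]
opening: 0.0249
finger_force: 79.6
```

Call:
move_arm([
  [[0,0,-0.0003],[0,0,0],0.015],
  [[0,0,0],[0,0,0],0.015],
])

```text
t: 13.85
tcp_pos: [0.4703, 0.2219, 0.2286]
tcp_rot: [[-0.989, 0.145, -0.001], [0.145, 0.989, -0.0], [0.001, -0.0, -1.0]]
wrist_force: [1.4, 1.3, -25.1]
opening: 0.0249
finger_force: 79.7
```

Call:
move_arm([
  [[0,0,-0.0007],[0,0,0],0.015],
])

```text
t: 13.95
tcp_pos: [0.4704, 0.222, 0.2284]
tcp_rot: [[-0.989, 0.145, -0.0], [0.145, 0.989, -0.0], [0.0, -0.0, -1.0]]
wrist_force: [0.5, -0.3, -17.3]
opening: 0.0245
finger_force: 80.1
```

Call:
move_arm([
  [[0,0,0],[0,0,0],0.015],
])

```text
t: 14.05
tcp_pos: [0.4704, 0.222, 0.2285]
tcp_rot: [[-0.989, 0.145, -0.0], [0.145, 0.989, -0.0], [0.0, -0.0, -1.0]]
wrist_force: [0.0, 0.5, -19.9]
opening: 0.0248
finger_force: 80.1
```

Call:
move_arm([
  [[0,0,-0.0003],[0,0,0],0.015],
])

```text
t: 14.15
tcp_pos: [0.4705, 0.222, 0.2284]
tcp_rot: [[-0.989, 0.145, 0.0], [0.145, 0.989, 0.0], [-0.0, 0.0, -1.0]]
wrist_force: [0.2, -1.3, -16.1]
opening: 0.0253
finger_force: 80.2
```

Call:
move_arm([
  [[0,0,-0.0002],[0,0,0],0.015],
])

```text
t: 14.25
tcp_pos: [0.4705, 0.222, 0.2283]
tcp_rot: [[-0.989, 0.145, 0.0], [0.145, 0.989, 0.0], [-0.0, 0.0, -1.0]]
wrist_force: [0.2, 0.0, -14.6]
opening: 0.0249
finger_force: 80.5
```

Call:
move_arm([
  [[0,0,-0.0002],[0,0,0],0.015],
])

```text
t: 14.35
tcp_pos: [0.4706, 0.2221, 0.2283]
tcp_rot: [[-0.989, 0.145, 0.001], [0.145, 0.989, 0.0], [-0.001, 0.0, -1.0]]
wrist_force: [-1.6, -1.2, -12.2]
opening: 0.025
finger_force: 80.8
```

Between 13.25 and 14.15 s the pull stayed above 13 N, with a peak of about 23 N after allowing for the valve's weight, and the catch held. Easing down to the seat and releasing.

Call:
move_arm([
  [[0,0,-0.001],[0,0,0],0.015],
  [[0,0,-0.0015],[0,0,0],0.015],
  [[0,0,-0.0015],[0,0,0],0.015],
  [[0,0,-0.001],[0,0,0],0.015],
  [[0,0,0],[0,0,0],0.015],
])

```text
t: 14.85
tcp_pos: [0.4711, 0.2221, 0.2231]
tcp_rot: [[-0.989, 0.145, 0.002], [0.145, 0.989, 0.0], [-0.002, 0.001, -1.0]]
wrist_force: [-0.4, -0.8, -1.4]
opening: 0.0252
finger_force: 82.6
```

Call:
move_arm([
  [[0,0,-0.0005],[0,0,0],0.03],
  [[0,0,0],[0,0,0],0.04],
  [[0,0,0],[0,0,0],0.06],
  [[0,0,0],[0,0,0],0.07],
  [[0,0,0],[0,0,0],0.07],
])

```text
t: 15.35
tcp_pos: [0.4707, 0.2221, 0.2222]
tcp_rot: [[-0.989, 0.145, 0.0], [0.145, 0.989, 0.0], [-0.0, 0.0, -1.0]]
wrist_force: [0.2, -0.5, -0.4]
opening: 0.07
finger_force: 0.0
```

Call:
move_arm([
  [[0,0,0],[0,0,0],0.07],
  [[0,0,0.02],[0,0,0],0.07],
  [[0,0,0.04],[0,0,0],0.07],
  [[0,0,0.04],[0,0,0],0.07],
  [[0,0,0],[0,0,0],0.07],
])

```text
t: 15.85
tcp_pos: [0.4725, 0.2227, 0.3278]
tcp_rot: [[-0.989, 0.145, 0.01], [0.145, 0.989, 0.003], [-0.01, 0.005, -1.0]]
wrist_force: [0.3, 0.7, 0.4]
opening: 0.0701
finger_force: 0.0
```

```bash
python3 k.py k4 gas_post valve keg
python3 - <<'E'
from h import *
D=np.load('k4.npz'); W=world('wrist',D['d']); I=D['im'].astype(int)
m=(I[...,0]-np.maximum(I[...,1],I[...,2])>50)&(np.hypot(W[...,0]-.471,W[...,1]-.221)<.015)&(W[...,2]>.225)&(W[...,2]<.26)
print('top',m.sum(),W[m].mean(0).round(4),np.percentile(W[m],99,0).round(4))
E
```

```text
15.85 [0.4725 0.2227 0.3278]
wf [ 0.33  0.43 -0.05] op 0.06998482371579146 0.0 tcp [0.4701 0.2219 0.3209]
ring 452 [0.4597 0.2227 0.1654] fit (array([0.47126046, 0.2206171 ]), np.float64(0.018161109430334884))
head 476 [0.4596 0.2223 0.1982] [0.4637 0.2209 0.1936] 0.2041
nut 16 [0.4569 0.222  0.1715] [0.4592 0.2216 0.171 ]
head 587 [0.4333 0.2014 0.191 ] [0.4337 0.2011 0.1903] 0.1938
nut 618 [0.4315 0.2031 0.1705] [0.4338 0.2011 0.1698]
top 567 [0.4667 0.2195 0.2294] [0.4758 0.2274 0.231 ]
```

View pics/k4.png

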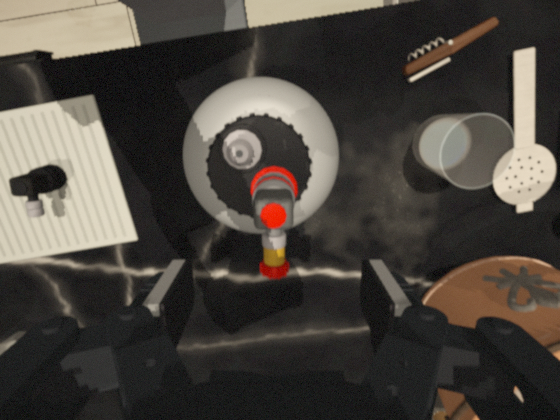

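The valve stands on the red-ringed gas post at (273,200), the beer post at (240,148) is empty, and the fingers are clear. The arm was still settling, so I'm measuring again at rest.

```bash
cat > e.py <<'E'
from h import *
P=arm.camera_params('wrist'); im,d=arm.read_camera('wrist'); W=world('wrist',d,P); I=im.astype(int)
m=(I[...,0]-np.maximum(I[...,1],I[...,2])>50)&(np.hypot(W[...,0]-.471,W[...,1]-.221)<.018)&(W[...,2]>.225)&(W[...,2]<.26)
print('top',m.sum(),W[m].mean(0).round(4),((np.percentile(W[m],1,0)+np.percentile(W[m],99,0))/2).round(4),np.percentile(W[m],99,0).round(4))
m=(np.hypot(W[...,0]-.4337,W[...,1]-.201)<.014)&(W[...,2]>.1915)&(W[...,2]<.2);print('beer',W[m].mean(0).round(4))
for r in arm.spot_point('scene','keg')[:1]: print(r)
s=arm.sense(); print(s['t'],s['tcp_pos'],s['wrist_force'])
E
python3 e.py
```

```text
top 586 [0.4708 0.2208 0.2363] [0.4715 0.2207 0.2356] [0.4801 0.2286 0.238 ]
beer [0.4339 0.201  0.1926]
{'at': [0.4516, 0.2111, 0.0043], 'confidence': 0.66}
16.15 [0.47009986 0.22186338 0.32069154] [0.37385925 0.46699241 0.00122679]
```

```bash
python3 -c "
from plant import arm
print(arm.sign_off())"
```

```text
the job is handed in; nothing more can be done
None
```

The valve is locked, upright and released on the gas post, and the job is handed in (no verdict came back): the press reached about 23 N, and the catch held a pull above 13 N for about 0.9 s, but the pull peaked near 23 N, slightly over your 22 N cap though under the 25 N fail limit.

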